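Hold a joining plate against the sprung stop

TASK

Pick the flat steel joining plate up off the saw table and lay it flat on the two boards in the screwing jig, lengthwise across their seam and centred from side to side, with one short end square against the jig's sprung steel stop. Push it steadily along the boards against the stop until the black pointer stands in the green field, never ramming the stop to the end of its travel, and finish while still holding the plate pressed there with the gripper, so that a colleague can drive the screws. Leave the other things on the table where they are.

Things in the scene. Friction and masses are not known exactly. Their poses are not given: they have to be found in the camera images.
- plate: loose flat steel joining plate with four dark screw holes, 120 (its x) x 50 (its y) x 6 mm thick, about 0.27 kg, lying flat on the saw table, sides free to be pinched across the 50 mm width. Origin at the centre of its underside, z up. Either end may go to the stop.
- jig: screwing jig fixed to the table, in another place and turn each time: plywood base 12 mm thick, x = -90 to +170 mm, 150 mm wide, carrying two boards, the sprung stop and its housing; plywood cheeks 28 mm high along the boards. Origin on the table under the middle of the boards' seam; x runs along the base to the stop (away from the robot, give or take the turn), y left, z up.
- seam (a point): point on top of the boards, mid-seam, 34 mm above the jig's origin, axes as the jig's. The two wooden boards, each 68 (x) x 110 (y) mm, lie fixed edge to edge; flat tops span x = -68 to +68, y = -55 to +55 mm. The seam runs along y. A plate well pressed has its middle here.
- end_stop (a joint): travel of the sprung stop (m) along the jig's +x: 0 = at rest, grows as it is pushed in, ends at 0.028. Spring 700 N/m, no preload (about 10 N at 0.014); springs back when let go. The black pointer bar it carries is in the green field from 0.009 to 0.019, white below, red above.
- stop_face (a point): middle of the front face of the stop, a steel bar 90 mm wide and 12 mm thick that the plate's end meets; this point is 3 mm above the board tops, the bar spans 0.5 to 24.5 mm above them, block and pointer on it reach 30 mm. At rest 46 mm beyond the seam along the jig's x; moves with the stop.
- scale (a point): middle of the green field on top of the grey housing behind the stop, 61 mm above the table and 114 mm beyond the seam. Housing x = 96 to 140 mm, 100 mm wide, 60 mm high, with two dark spring tubes from x = 92 mm.
- tape_measure: yellow tape measure, about 37 x 84 x 64 mm high; bystander, leave it alone. Origin at the centre of its underside.
- offcut_3: wooden block, 50 x 75 x 50 mm high; bystander, leave it alone. Origin at the centre of its underside.
- carpenter_pencil: red flat pencil, 188 mm long, 8 mm thick; bystander, leave it alone. Origin at the centre of its underside.
- screwdriver_1: screwdriver with a red handle, 210 mm long, 30 mm thick; bystander, leave it alone. Origin at the centre of its underside.
- folding_rule: closed yellow folding rule, 239 x 31 x 16 mm; bystander, leave it alone. Origin at the centre of its underside.
There are look-alikes about, which are no part of the job. What is meant by the plate is not brown, and is the larger of those in its own colour.

How it is judged (in metres and radians):
On the way:
1. the plate is lifted off the table in the gripper (height (world z) of plate above 0.03 m and contact force between plate and the fingers above 1 N), for 0.1 s.
At the end, for the whole second after the job is handed in: Plate flat on the boards (4 mm, 0.06 rad), along the jig's x within 0.09 rad, its middle within 10 mm of the seam point both ways; its end presses the stop to 9 to 19 mm of travel (pointer in the green) with 4 to 17 N; at rest, gripper still on it with over 2 N (z of plate in the frame of jig between 0.03 and 0.038 m and angle between plate's own z axis and vertical below 0.06 rad and y of plate in the frame of jig between -0.01 and 0.01 m and x of plate in the frame of jig between -0.01 and 0.01 m and angle between the x axis of plate and the x axis of jig, either way round below 0.09 rad and value of joint end_stop between 0.009 and 0.019 m and contact force between plate and end_stop between 4 and 17 N and contact force between plate and the fingers above 2 N and linear speed of plate below 0.01 m/s); the arm keeps its last pose, push and grip.
It fails at once if the stop was rammed to the end of its travel (beyond 26 mm) or hit by the plate with more than 30 N (value of joint end_stop above 0.026 m or contact force between plate and end_stop above 30 N).
It fails at once if a bystander was moved more than 30 mm (distance of any of tape_measure, offcut_3, carpenter_pencil, screwdriver_1, folding_rule from where it was at the start of the episode above 0.03 m).
It also fails if it takes over 42 s, if anything falls off the work surface, if the arm or the gripper's body presses on something with over 40 N, if the wrist force passes 120 N, or if a joint passes its speed limit or range.

ROBOT

A 6-joint arm with a two-finger parallel gripper is mounted at the origin on a cart in front of the work surface, level with it; the furniture and walls round the work are solid. World frame = base frame: x ahead of the robot, y to its left, z up, the work surface at z = 0. Lengths are in m, angles in degrees, forces in N, time in s.
With the tool pointing down it reaches from about 0.375 to 0.9 m from the base axis. Payload 3.1 kg.
Tool frame: the origin (TCP) lies between the finger pads; the fingertips stand 11 mm ahead of it and the grasp point (between the pads) lies 8 mm behind it; z points along the fingers, y is the line along which they close (so a half turn about z gives the same grasp; the last joint's range is limited). The gripper opens to 87 mm and grips with 3 to 60 N. Pads are 19 mm wide; open, the fingers measure 117 mm over their backs; the gripper's body (75 mm by 190 mm) begins 51 mm behind the grasp point.
Start: joints at [-76.003, 30.224, 82.088, -0, 67.689, -10.227], TCP at [0.256, -0.57, 0.234] pointing down, gripper open.
Joint ranges: [-176.69, 176.69], [-43.24, 126.21], [12.49, 139.97], [-82, 262], [0, 151.66], [-163.58, 163.58]. Speed limits (degrees/s): [159.86, 159.86, 180, 180, 180, 180].

INTERFACE

Orientations are given as a 3x3 rotation matrix whose columns are the frame's x, y, z axes.
In Python, from rig import bot, viewer, workorder, nets gives the robot as it stands. The module is installed in compiled form; this text tells all that it offers.
- The arm moves only by the tool move_arm, never from a script. Its argument "increments" is a list of rows, each a list of 7 numbers: the shift along the tool's x, y, z normalised to -1 to 1, where 1 is 0.3 m, then the turn, a rotation vector about the tool's x, y, z normalised to -1 to 1, where 1 is pi rad, then the opening, from 0 (shut) to 1 (fully open). In form: [[tx, ty, tz, wx, wy, wz, grip], ...]. A call has 1 to 10 rows; each row is the pose to reach, as a shift and turn from the pose commanded when the call began, along the tool's axes at that moment, turning the shorter way round; what a row does not reach only later rows make up. A row lasts 1/12 s, in which the tool goes at most 41.7 mm and 7.16 degrees, less where a joint would pass 70% of its speed; a pose out of reach is approached as far as the arm can. A call with a number of a shift or a turn outside -1 to 1 is refused whole. A call with a gripper value outside its range is refused whole. The fingers move at their own pace and stop on an object; the grip force is fixed at half the most. Time passes only in rows, so rows that repeat a pose let the fingers close. It gives the time, the measured TCP pose, the force, the opening and the grip force at its end, in the units of the state.
- bot.read_state(): the state, without advancing time (a new reading comes with each control period).
- viewer.capture(name): name is "side" or "top"; returns a dict with "image" (480x640x3 uint8, blue, green, red), "K" (3x3 intrinsics, pixels), "dist" ([k1, k2, p1, p2, k3] as OpenCV has them; the pictures are not rectified), "eye" and "orientation" of the camera in the world. Camera axes: x right, y up, looking along -z (the intrinsics and any distortion apply to the point x, -y, -z); pixel columns grow to the right and rows downward; lengths in m; the calibration is good to about 2 mm. A picture is of the moment at which its call begins. There is no depth.
- workorder.hand_in(): hands the job in; it is judged then, once.
Trained networks look in the newest picture that a camera, given by its name, has taken for a name from the list of things; names that differ only in an ending like _2 or _b are one class to them, and where a whole thing is asked for, a point or a joint stands for the part that bears it (a point fixed in the world has none). Each returns a list of dicts, best first, with "conf" (0 to 1); they miss things now and then, are a little off and sometimes report something else, mostly with a low value. They report only what shows in the picture. A call takes as long as a camera call. They do not tell look-alikes from the thing itself.
- nets.find_in(camera, thing): "location" ([column, row] in pixels, amid what is visible of it).
The state is a dict: "time_s": time; "joint_positions": joint angles; "qvel": joint speeds; "tau": joint torques, N m; "position": TCP position; "tcp_rot": TCP orientation; "force": force on the tool from outside, world axes, zero at the start; "moment": the same for the moment, N m; "opening": opening from 0.0 (shut) to 1.0 (fully open); "grasp_force": force on a finger pad.
Only numpy, scipy, OpenCV 4.12 (cv2) and the standard library are available. Lean on these libraries where they do the work, as an engineer would, in place of code of your own. Each camera call takes 0.05 s, during which the arm holds its last target. There are 200 camera calls.

## Working session

There is one attempt and no reset: what is moved stays moved. The work goes in short steps, Python scripts to look and compute and a tool call to move; the robot and the scene stay as the last step left them, time stands still between calls to the robot, and variables do not carry over. Pictures are saved under pics/ and viewed, at most 10 in all, crops included, and the job is handed in when it is done.

Besides the shell and the picture viewer there is one more tool, called after "Call:" as name([rows], argument=value, ...), one row to a line, values as JSON. move_arm: Moves the arm, as the interface text tells. Its arguments: {"type":"object","properties":{"increments":{"type":"array"}},"required":["increments"]}

```bash
mkdir -p pics
cat > h.py <<'E'
import numpy as np, cv2
from rig import bot, viewer, workorder, nets
def cap(n):
    return viewer.capture(n)
def ray(c,px):
    d=cv2.undistortPoints(np.array([[px]],float),np.array(c['K']),np.array(c['dist']))[0,0]
    v=np.array(c['orientation'])@np.array([d[0],-d[1],-1.0]); return np.array(c['eye']),v/np.linalg.norm(v)
def atz(c,px,z):
    e,v=ray(c,px); return e+v*(z-e[2])/v[2]
def tri(c1,p1,c2,p2):
    A=np.zeros((3,3));b=np.zeros(3)
    for c,p in((c1,p1),(c2,p2)):
        e,v=ray(c,p);M=np.eye(3)-np.outer(v,v);A+=M;b+=M@e
    x=np.linalg.solve(A,b)
    r=[np.linalg.norm((np.eye(3)-np.outer(ray(c,p)[1],ray(c,p)[1]))@(x-c['eye'])) for c,p in((c1,p1),(c2,p2))]
    return x,r
def proj(c,X):
    R=np.array(c['orientation']);p=(np.atleast_2d(X)-c['eye'])@R; p=p*[1,-1,-1]
    return cv2.projectPoints(p,np.zeros(3),np.zeros(3),np.array(c['K']),np.array(c['dist']))[0][:,0]
E
python3 - <<'E'
from h import *
np.set_printoptions(precision=3,suppress=True)
for n in('top','side'):
    c=cap(n);cv2.imwrite(f'pics/{n}0.png',c['image']);print(n,c['eye'],c['K'],c['dist'])
    for t in('plate','jig','seam','stop_face','scale','end_stop'):
        print(t,[(np.round(d['location'],1),round(d['conf'],2)) for d in nets.find_in(n,t)])
E
```

```text
top [ 0.392 -0.109  1.444] [[538.88    0.    310.948]
 [  0.    538.88  233.377]
 [  0.      0.      1.   ]] [0.004 0.    0.    0.    0.   ]
plate [(array([222.4, 291.3]), 0.95), (array([280. , 305.7]), 0.85), (array([173.9, 264.9]), 0.68)]
jig [(array([308.1, 210.5]), 0.77)]
seam []
stop_face [(array([310.7, 197.8]), 0.81)]
scale [(array([306.8, 209.3]), 0.94)]
end_stop [(array([312.7, 201.5]), 0.61), (array([190.9, 163.9]), 0.47)]
side [ 0.016 -1.014  0.502] [[489.599   0.    319.052]
 [  0.    489.599 231.482]
 [  0.      0.      1.   ]] [-0.111  0.     0.     0.     0.   ]
plate [(array([228.5, 260.6]), 0.87), (array([217.3, 233.8]), 0.76), (array([211.9, 220.4]), 0.48)]
jig [(array([313.4, 246.1]), 0.67)]
seam [(array([314.8, 247. ]), 0.57)]
stop_face []
scale [(array([316.1, 246.2]), 0.87), (array([279.2, 210.9]), 0.32)]
end_stop []
```

View pics/top0.png

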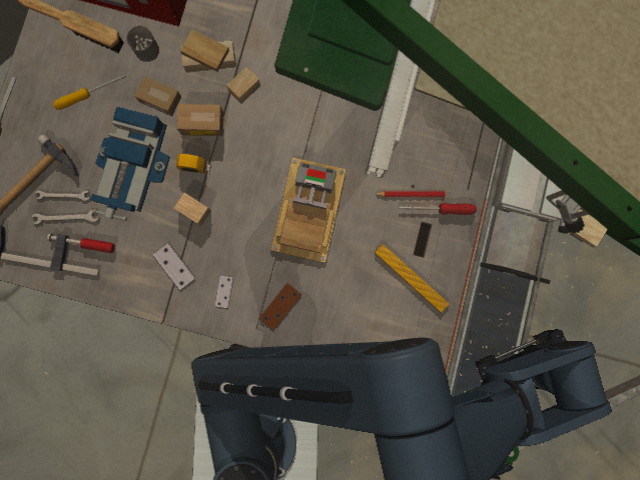

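View pics/side0.png

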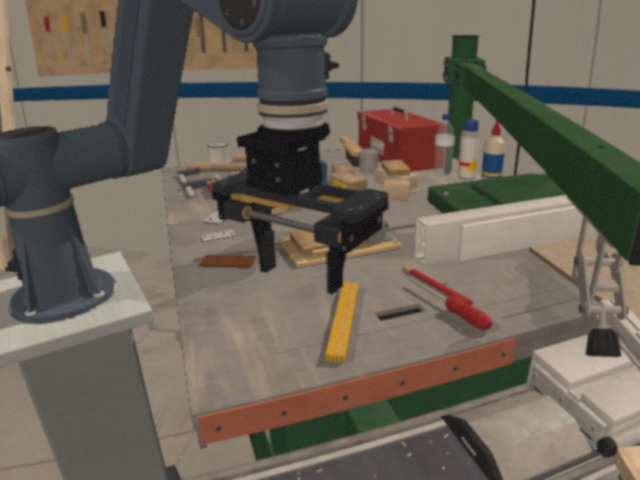

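The top view shows four plate-like things: large grey (174,266), small grey (223,291), brown (280,306) and a dark strip (422,239). The larger grey one at (174,266) fits: it is not brown, and it is the bigger of the two in its colour. The jig is at about (308,210), with its stop pointing up the picture. I'll confirm with an enlarged crop.

Run:
```python
from h import *
np.set_printoptions(precision=4,suppress=True)
c=cap('top');im=c['image']
a=cv2.resize(im[230:320,140:240],None,fx=4,fy=4,interpolation=cv2.INTER_CUBIC)
b=cv2.resize(im[150:270,265:355],None,fx=4.4,fy=4.4,interpolation=cv2.INTER_CUBIC)
o=np.zeros((530,800,3),np.uint8);o[:a.shape[0],:400]=a;o[:b.shape[0],402:402+b.shape[1]]=b
cv2.imwrite('pics/crop1.png',o)
roi=im[230:320,140:240];g=cv2.cvtColor(roi,cv2.COLOR_BGR2GRAY)
t,m=cv2.threshold(g,0,255,cv2.THRESH_OTSU);print('otsu',t)
m=cv2.morphologyEx(m,cv2.MORPH_CLOSE,np.ones((5,5)))
for k in cv2.findContours(m,cv2.RETR_EXTERNAL,cv2.CHAIN_APPROX_NONE)[0]:
    if cv2.contourArea(k)<150: continue
    P=np.array([atz(c,p+[140,230],0.006)[:2] for p in k[:,0]])
    r=cv2.minAreaRect((P*1e3).astype(np.float32));print(r)
for n in('top',):
  print([atz(c,p,z) for p,z in(((174,265.5),.006),((306.8,209.3),.034))])
```

```text
otsu 119.0
((386.12347412109375, 101.73307800292969), (33.79747009277344, 81.45941162109375), 82.5052261352539)
((448.844482421875, 236.79205322265625), (118.47296142578125, 49.85295867919922), 40.58782196044922)
[array([0.4506, 0.2347, 0.006 ]), array([ 0.6072, -0.1137,  0.034 ])]
```

View pics/crop1.png

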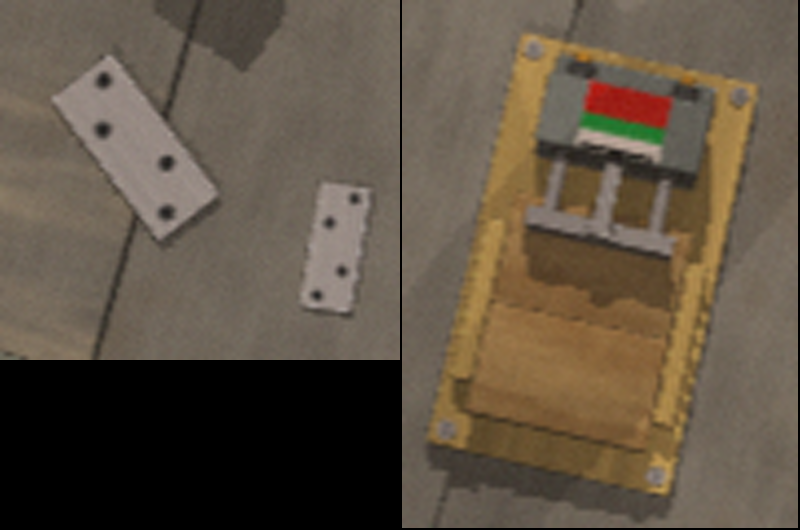

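The crop shows the large grey plate, with four holes and measuring 118 x 50 mm, so it is the one meant. The small one measures 81 x 34 mm. The jig shows clearly, with its stop at rest in the white. Next I fit the jig pose.

```bash
cat >> h.py <<'E'
from scipy.optimize import least_squares
def W(p,L): 
    ca,sa=np.cos(p[2]),np.sin(p[2]);L=np.atleast_2d(L)
    return np.c_[p[0]+ca*L[:,0]-sa*L[:,1],p[1]+sa*L[:,0]+ca*L[:,1],L[:,2]]
E
python3 - <<'E'
from h import *
np.set_printoptions(precision=4,suppress=True)
c=cap('top');im=c['image']
pc=lambda u,v:(265+(u-402)/4.4-.4,150+v/4.4-.4)
L=np.array([[.17,.075,.012],[.17,-.075,.012],[-.09,.075,.012],[-.09,-.075,.012],[0,-.055,.034],[0,.055,.034],[-.068,.055,.034],[-.068,-.055,.034],
 [.096,.05,.06],[.096,-.05,.06],[.046,.045,.0585],[.046,-.045,.0585]])
px=np.array([pc(*q) for q in[(520,35),(757,85),(430,443),(668,492),(665,340),(492,300),(469,410),(645,447),(537,150),(690,185),(527,222),(672,252)]])
r=least_squares(lambda p:(proj(c,W(p,L))-px).ravel(),[.55,-.11,-.2],loss='soft_l1')
print(r.x,np.degrees(r.x[2]));print((proj(c,W(r.x,L))-px))
# green centroid
hsv=cv2.cvtColor(im,cv2.COLOR_BGR2HSV)[150:200,285:340]
m=cv2.inRange(hsv,(45,120,60),(85,255,255));M=cv2.moments(m,True);g=(285+M['m10']/M['m00'],150+M['m01']/M['m00'])
print('green',g,M['m00'],proj(c,W(r.x,[[.114,0,.061]])))
# base outline via yellow segmentation at z=.012 
s=cap('side');print('side proj',proj(s,W(r.x,L)))
v=im.copy()
E
```

```text
[ 0.5721 -0.1104 -0.1874] -10.73962579975904
[[ 0.0751 -0.7272]
 [ 0.2782 -0.3949]
 [-0.5653 -0.0202]
 [ 0.4433  0.8417]
 [ 1.2001 -0.0304]
 [-0.2391  0.2064]
 [-0.6405  0.2969]
 [ 0.3241  0.8027]
 [-0.9307 -2.2729]
 [ 1.764  -2.1092]
 [-0.9094  0.3577]
 [-0.0528  0.8751]]
green (314.49122807017545, 178.5263157894737) 57.0 [[314.5464 178.7674]]
side proj [[372.8547 221.5799]
 [401.354  243.4248]
 [278.0098 237.987 ]
 [297.5051 263.5336]
 [331.8113 243.9884]
 [314.8463 226.8223]
 [288.5635 231.2833]
 [303.5779 249.1764]
 [351.2242 211.8525]
 [369.0299 225.9806]
 [333.5241 216.1117]
 [348.514  229.2496]]
```

```bash
cat >> h.py <<'E'
from scipy.spatial.transform import Rotation as Ro
def rel(pos,yaw):
    """increment to TCP at pos, pointing down, tool x at world angle yaw (mod 180, nearest)"""
    s=bot.read_state();R=np.array(s['tcp_rot'])
    c=[]
    for y in(yaw,yaw+180):
        a=np.radians(y);T=np.array([[np.cos(a),np.sin(a),0],[np.sin(a),-np.cos(a),0],[0,0,-1]])
        w=Ro.from_matrix(R.T@T).as_rotvec();c.append((np.linalg.norm(w),w,y))
    for n,w,y in sorted(c,key=lambda q:q[0]): print('yaw',y,np.round(R.T@(np.array(pos)-s['position'])/.3,4),np.round(w/np.pi,4))
    print('now',s['position'],s['force'],s['joint_positions'],s['opening'],s['grasp_force'])
E
python3 - <<'E'
from h import *
print(np.round(bot.read_state()['tcp_rot'],4))
rel([.45,-.25,.234],40.6);rel([.449,.237,.1],40.6)
E
```

```text
[[ 0.912   0.4102  0.    ]
 [ 0.4102 -0.912   0.    ]
 [ 0.     -0.     -1.    ]]
yaw 40.6 [ 1.0258 -0.7079 -0.0015] [ 0.    -0.    -0.091]
yaw 220.6 [ 1.0258 -0.7079 -0.0015] [-0.    -0.     0.909]
now [ 0.25645885 -0.56991858  0.23355718] [ 0.72127549  0.01411108 -0.28063917] [-7.60037459e+01  3.02217278e+01  8.20895472e+01  1.12538352e-03
  6.76890707e+01 -1.02243521e+01] 0.9986378759377715 0.0
yaw 40.6 [ 1.6887 -2.1897  0.4452] [ 0.    -0.    -0.091]
yaw 220.6 [ 1.6887 -2.1897  0.4452] [-0.    -0.     0.909]
now [ 0.25645885 -0.56991858  0.23355718] [ 0.72127549  0.01411108 -0.28063917] [-7.60037459e+01  3.02217278e+01  8.20895472e+01  1.12538352e-03
  6.76890707e+01 -1.02243521e+01] 0.9986378759377715 0.0
```

Call:
move_arm([
  [1,-0.7,0,0,0,-0.091,1],
  [1,-0.7,0,0,0,-0.091,1],
  [1,-0.7,0,0,0,-0.091,1],
  [1,-0.7,0,0,0,-0.091,1],
  [1,-0.7,0,0,0,-0.091,1],
  [1,-0.7,0,0,0,-0.091,1],
  [1,-0.7,0,0,0,-0.091,1],
  [1,-0.7,0,0,0,-0.091,1],
  [1,-0.7,0,0,0,-0.091,1],
  [1,-0.7,0,0,0,-0.091,1],
])

```text
time_s: 1.68
position: [0.4457, -0.2498, 0.2337]
tcp_rot: [[0.755, 0.655, 0.001], [0.655, -0.755, 0.003], [0.002, -0.002, -1.0]]
force: [0.2, -0.7, 0.2]
opening: 1.004
grasp_force: 0.0
```

Run:
```python
from h import *
rel([.45,.0,.2],40.6);rel([.449,.237,.1],40.6)
```

```text
yaw 40.6 [ 0.5562 -0.6192  0.1148] [-0.0006 -0.0007  0.0019]
yaw 220.6 [ 0.5562 -0.6192  0.1148] [ 1.200e-03 -9.000e-04 -9.981e-01]
now [ 0.44566666 -0.24975079  0.23371206] [ 0.22252692 -0.72381546  0.17920973] [-41.90063073  21.47591522  98.22838479   0.16647498  60.38463636
   7.07330399] 1.003650554823444 0.0
yaw 40.6 [ 1.0706 -1.2175  0.4504] [-0.0006 -0.0007  0.0019]
yaw 220.6 [ 1.0706 -1.2175  0.4504] [ 1.200e-03 -9.000e-04 -9.981e-01]
now [ 0.44566666 -0.24975079  0.23371206] [ 0.22252692 -0.72381546  0.17920973] [-41.90063073  21.47591522  98.22838479   0.16647498  60.38463636
   7.07330399] 1.003650554823444 0.0
```

Call:
move_arm([
  [0.85,-0.98,0.1,0,0,0,1],
  [0.85,-0.98,0.1,0,0,0,1],
  [0.85,-0.98,0.1,0,0,0,1],
  [0.85,-0.98,0.1,0,0,0,1],
  [0.85,-0.98,0.1,0,0,0,1],
  [0.85,-0.98,0.1,0,0,0,1],
  [0.85,-0.98,0.1,0,0,0,1],
  [0.85,-0.98,0.1,0,0,0,1],
  [0.85,-0.98,0.1,0,0,0,1],
  [0.85,-0.98,0.1,0,0,0,1],
])

```text
time_s: 2.52
position: [0.4457, 0.1376, 0.2035]
tcp_rot: [[0.757, 0.653, 0.0], [0.653, -0.757, 0.001], [0.001, -0.001, -1.0]]
force: [-0.1, -0.5, 0.7]
opening: 0.999
grasp_force: 0.0
```

Run:
```python
from h import *
rel([.449,.237,.1],40.6)
```

```text
yaw 40.6 [ 0.2246 -0.2433  0.3454] [-0.0003 -0.0003  0.0011]
yaw 220.6 [ 0.2246 -0.2433  0.3454] [ 5.000e-04 -5.000e-04 -9.989e-01]
now [0.44565411 0.13757397 0.20347283] [-0.13809255 -0.54764909  0.65029998] [3.33649694e+00 2.07067144e+01 1.06159015e+02 9.82079054e-02
 5.31198932e+01 5.24831041e+01] 0.9989477164835406 0.0
```

Call:
move_arm([
  [0.22,-0.24,0.32,0,0,0,1],
  [0.22,-0.24,0.32,0,0,0,1],
  [0.22,-0.24,0.32,0,0,0,1],
  [0.22,-0.24,0.32,0,0,0,1],
  [0.22,-0.24,0.32,0,0,0,1],
  [0.22,-0.24,0.32,0,0,0,1],
  [0.22,-0.24,0.32,0,0,0,1],
])

```text
time_s: 3.1
position: [0.4503, 0.2305, 0.1086]
tcp_rot: [[0.76, 0.65, 0.002], [0.65, -0.76, 0.0], [0.001, 0.001, -1.0]]
force: [1.0, -1.0, 0.0]
opening: 0.999
grasp_force: 0.0
```

Run:
```python
from h import *
np.set_printoptions(precision=4,suppress=True)
rel([.449,.237,.012],40.6)
t=cap('top');s=cap('side')
cv2.imwrite('pics/side1.png',cv2.resize(s['image'][170:290,170:420],None,fx=3.2,fy=3.2,interpolation=cv2.INTER_CUBIC))
J=[.5721,-.1104,-.1874]
# green centroid both views
def green(c,x0,x1,y0,y1):
    h=cv2.cvtColor(c['image'],cv2.COLOR_BGR2HSV)[y0:y1,x0:x1];m=cv2.inRange(h,(45,110,50),(85,255,255));M=cv2.moments(m,True);return (x0+M['m10']/M['m00'],y0+M['m01']/M['m00']) if M['m00'] else None
g1=green(t,285,340,150,200);g2=green(s,330,400,190,250);print(g1,g2)
if g1 and g2: print('green',tri(t,g1,s,g2),W(J,[[.114,0,.061]]))
for n in('side',):
  for th in('plate','jig','scale','seam','stop_face'): print(th,[(np.round(d['location'],1),round(d['conf'],2)) for d in nets.find_in(n,th)])
print('plate exp side',proj(s,[[.449,.237,.006]]),'seam',proj(s,W(J,[[0,0,.034],[.046,0,.037]])))
d=nets.find_in('side','plate')[0]['location']
```

```text
yaw 40.6 [ 0.0103 -0.0198  0.3221] [ 0.0004 -0.0004 -0.0002]
yaw 220.6 [ 0.0103 -0.0198  0.3221] [-0.0007 -0.0006  0.9998]
now [0.4503 0.2305 0.1086] [ 0.9755 -0.9847  0.0218] [ 14.4412  32.4489 105.5072  -0.0375  41.9442  63.9135] 0.9985984863711639 0.0
(314.6101694915254, 178.61016949152543) (367.8, 217.0)
green (array([ 0.6857, -0.1325,  0.061 ]), [np.float64(0.0013218977911495869), np.float64(0.0013218977911495598)]) [[ 0.6841 -0.1316  0.061 ]]
plate [(array([230.1, 259.6]), 0.68), (array([223.4, 213.5]), 0.57), (array([216.5, 234.5]), 0.47)]
jig [(array([341.4, 240.4]), 0.58), (array([466.4, 310.9]), 0.38)]
scale [(array([340.1, 240.5]), 0.97), (array([345.5, 227.1]), 0.63)]
seam [(array([339.1, 240. ]), 0.64)]
stop_face [(array([221.3, 213.9]), 0.73), (array([348.6, 224.7]), 0.55)]
plate exp side [[221.5086 213.4395]] seam [[322.9887 235.0575]
 [340.8274 230.7602]]
```

View pics/side1.png

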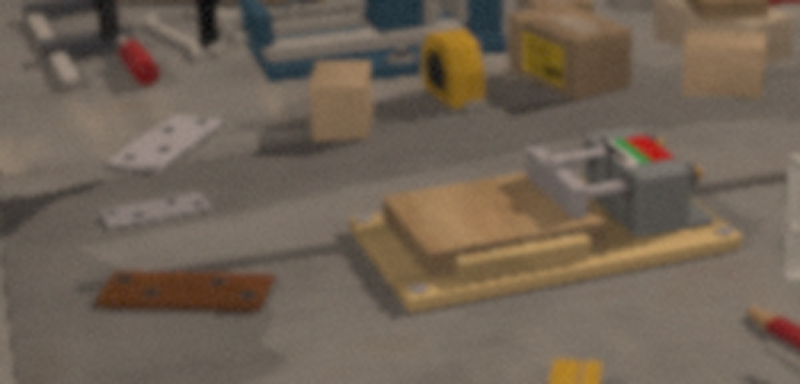

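The side view agrees with the top-view fit: the scale stands 61 mm up, the plate lies at side pixel (222,214), and the cheeks are below the board tops. Descending on the plate.

Call:
move_arm([
  [0.01,-0.02,0.15,0,0,0,1],
  [0.01,-0.02,0.28,0,0,0,1],
  [0.01,-0.02,0.28,0,0,0,1],
  [0.01,-0.02,0.28,0,0,0,1],
  [0.01,-0.02,0.28,0,0,0,1],
  [0.01,-0.02,0.28,0,0,0,1],
])

```text
time_s: 4.0
position: [0.4495, 0.2384, 0.0263]
tcp_rot: [[0.759, 0.651, 0.005], [0.651, -0.759, 0.001], [0.005, 0.002, -1.0]]
force: [-0.1, 0.0, 0.8]
opening: 1.0
grasp_force: 0.0
```

Run:
```python
from h import *
rel([.449,.237,.0125],40.6)
```

```text
yaw 40.6 [-0.0047  0.0023  0.0459] [ 0.0007 -0.0015  0.    ]
yaw 220.6 [-0.0047  0.0023  0.0459] [ 0.0024  0.0011 -1.    ]
now [0.44954197 0.23841698 0.02626906] [-0.10245804  0.0052412   0.80386886] [ 1.53402056e+01  4.14699534e+01  1.07281290e+02 -1.35702840e-03
  3.09452564e+01  6.47386900e+01] 0.9999935190902727 0.0
```

Call:
move_arm([
  [-0.003,0.002,0.02,0,0,0,1],
  [-0.003,0.002,0.046,0,0,0,1],
  [-0.003,0.002,0.046,0,0,0,1],
  [-0.003,0.002,0.046,0,0,0,1],
  [-0.003,0.002,0.046,0,0,0,1],
])

```text
time_s: 4.42
position: [0.4493, 0.2373, 0.0113]
tcp_rot: [[0.759, 0.651, 0.005], [0.651, -0.759, 0.001], [0.005, 0.002, -1.0]]
force: [0.7, 0.5, 5.4]
opening: 1.0
grasp_force: 3.0
```

Call:
move_arm([
  [0,0,0,0,0,0,0],
  [0,0,0,0,0,0,0],
  [0,0,0,0,0,0,0],
  [0,0,0,0,0,0,0],
  [0,0,0,0,0,0,0],
  [0,0,0,0,0,0,0],
  [0,0,0,0,0,0,0],
  [0,0,0,0,0,0,0],
  [0,0,0,0,0,0,0],
  [0,0,0,0,0,0,0],
])

```text
time_s: 5.25
position: [0.4504, 0.2368, 0.0113]
tcp_rot: [[0.759, 0.652, 0.007], [0.652, -0.759, 0.001], [0.006, 0.004, -1.0]]
force: [2.5, -3.7, 5.5]
opening: 0.568
grasp_force: 30.6
```

Call:
move_arm([
  [0,0,-0.1,0,0,0,0],
  [0,0,-0.2,0,0,0,0],
  [0,0,-0.35,0,0,0,0],
  [0,0,-0.4,0,0,0,0],
  [0,0,-0.4,0,0,0,0],
  [0,0,-0.4,0,0,0,0],
  [0,0,-0.4,0,0,0,0],
])

```text
time_s: 5.83
position: [0.446, 0.2365, 0.1287]
tcp_rot: [[0.759, 0.651, -0.003], [0.651, -0.759, -0.001], [-0.003, -0.001, -1.0]]
force: [-0.4, 0.2, -3.6]
opening: 0.57
grasp_force: 30.0
```

Run:
```python
from h import *
J=[.5721,-.1104,-.1874]
p=W(J,[[-.02,0,.08]])[0];print(p)
rel(p,-10.74)
c=cap('top');cv2.imwrite('pics/top2.png',cv2.resize(c['image'][215:325,120:270],None,fx=4,fy=4,interpolation=cv2.INTER_CUBIC))
```

```text
[ 0.55245016 -0.1066739   0.08      ]
yaw -10.74 [-0.4748  1.0996  0.1622] [0.     0.0009 0.2852]
yaw 169.26 [-0.4748  1.0996  0.1622] [-0.0011  0.     -0.7148]
now [0.44604295 0.23651611 0.12868241] [-0.41572693  0.18742802 -3.60406053] [ 1.52343970e+01  3.04297192e+01  1.04688961e+02 -3.69745540e-04
  4.50457321e+01  6.46303726e+01] 0.570279510579177 29.994903802871704
```

View pics/top2.png

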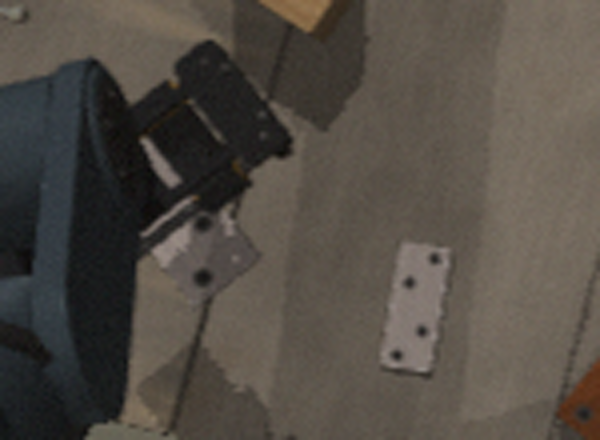

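Plate held: opening 49.5 mm, 30 N grip, about 3 N weight. Carrying it over the jig.

Call:
move_arm([
  [-0.43,0.99,0,0,0,0.285,0],
  [-0.43,0.99,0,0,0,0.285,0],
  [-0.43,0.99,0,0,0,0.285,0],
  [-0.43,0.99,0,0,0,0.285,0],
  [-0.43,0.99,0,0,0,0.285,0],
  [-0.43,0.99,0,0,0,0.285,0],
  [-0.43,0.99,0,0,0,0.285,0],
  [-0.43,0.99,0,0,0,0.285,0],
  [-0.43,0.99,0,0,0,0.285,0],
  [-0.43,0.99,0,0,0,0.285,0],
])

```text
time_s: 6.72
position: [0.5423, -0.0744, 0.1275]
tcp_rot: [[0.982, -0.189, -0.003], [-0.189, -0.982, 0.001], [-0.003, -0.001, -1.0]]
force: [-0.9, 0.1, -3.3]
opening: 0.563
grasp_force: 30.0
```

Run:
```python
from h import *
J=[.5721,-.1104,-.1874]
rel(W(J,[[-.028,0,.075]])[0],-10.74)
```

```text
yaw -10.74 [0.0276 0.0995 0.1749] [-0.0002  0.0011 -0.001 ]
yaw 169.26 [0.0276 0.0995 0.1749] [1.70e-03 3.00e-04 9.99e-01]
now [ 0.54228531 -0.07438797  0.12752972] [-0.90418058  0.05090727 -3.25132078] [-1.95155486e+01  3.29751541e+01  9.86521898e+01  1.11115148e-02
  4.85761506e+01  8.13922620e+01] 0.562512786130752 29.995002150535583
```

Call:
move_arm([
  [0.027,0.1,0.05,0,0.001,-0.001,0],
  [0.027,0.1,0.15,0,0.001,-0.001,0],
  [0.027,0.1,0.175,0,0.001,-0.001,0],
  [0.027,0.1,0.175,0,0.001,-0.001,0],
  [0.027,0.1,0.175,0,0.001,-0.001,0],
  [0.027,0.1,0.175,0,0.001,-0.001,0],
  [0.027,0.1,0.175,0,0.001,-0.001,0],
])

```text
time_s: 7.3
position: [0.5458, -0.1028, 0.0783]
tcp_rot: [[0.983, -0.181, 0.005], [-0.181, -0.983, -0.001], [0.005, 0.0, -1.0]]
force: [1.0, -0.2, -3.0]
opening: 0.568
grasp_force: 30.0
```

Run:
```python
from h import *
np.set_printoptions(precision=4,suppress=True)
J=[.5721,-.1104,-.1874]
rel(W(J,[[-.028,0,.0465]])[0],-10.74)
s=cap('side')
t=cap('top')
o=np.zeros((600,800,3),np.uint8)
a=cv2.resize(s['image'][180:280,260:410],(800,533)[:2],interpolation=cv2.INTER_CUBIC)
a=cv2.resize(s['image'][185:275,270:405],(450,300),interpolation=cv2.INTER_CUBIC)
b=cv2.resize(t['image'][150:270,265:335],(350,600),interpolation=cv2.INTER_CUBIC)
o[:300,:450]=a;o[:,450:]=b
cv2.imwrite('pics/s3.png',o)
```

```text
yaw -10.74 [-0.0031  0.0086  0.1059] [ 0.0001 -0.0015  0.0017]
yaw 169.26 [-0.0031  0.0086  0.1059] [ 0.0024  0.0001 -0.9983]
now [ 0.5458 -0.1028  0.0783] [ 1.0374 -0.2333 -3.0355] [-22.214   37.9097  99.4356   0.0626  42.3836  78.1709] 0.5680301167617289 29.994980692863464
```

View pics/s3.png

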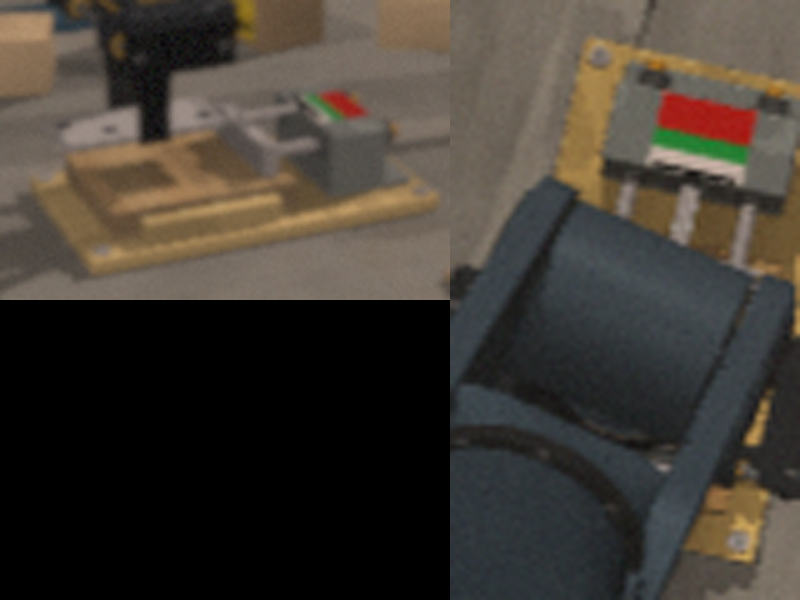

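The side view shows the plate level above the boards, its end still short of the stop bar; the top view shows the pointer in the white. Lowering.

Call:
move_arm([
  [-0.002,0.006,0.03,0,-0.001,0.001,0],
  [-0.002,0.006,0.06,0,-0.001,0.001,0],
  [-0.002,0.006,0.085,0,-0.001,0.001,0],
  [-0.002,0.006,0.095,0,-0.001,0.001,0],
  [-0.002,0.006,0.095,0,-0.001,0.001,0],
  [-0.002,0.006,0.095,0,-0.001,0.001,0],
  [-0.002,0.006,0.095,0,-0.001,0.001,0],
])

```text
time_s: 7.98
position: [0.5445, -0.1053, 0.0487]
tcp_rot: [[0.983, -0.186, 0.0], [-0.186, -0.983, -0.0], [0.0, -0.0, -1.0]]
force: [-0.5, -0.7, -3.9]
opening: 0.571
grasp_force: 30.0
```

Run:
```python
from h import *
np.set_printoptions(precision=4,suppress=True)
J=[.5721,-.1104,-.1874]
rel(W(J,[[-.028,0,.0455]])[0],-10.74)
```

```text
yaw -10.74 [ 0.0002 -0.0003  0.0106] [-0.     -0.      0.0002]
yaw 169.26 [ 0.0002 -0.0003  0.0106] [ 0.     -0.     -0.9998]
now [ 0.5445 -0.1053  0.0487] [-0.5205 -0.6543 -3.8765] [-22.4875  40.8504 100.0125   0.0025  39.133   78.2124] 0.5709153524648276 29.9948912858963
```

Call:
move_arm([
  [0,0,0.004,0,0,0,0],
  [0,0,0.008,0,0,0,0],
  [0,0,0.012,0,0,0,0],
  [0,0,0.012,0,0,0,0],
  [0,0,0.012,0,0,0,0],
  [0,0,0.012,0,0,0,0],
])

```text
time_s: 8.48
position: [0.5446, -0.1053, 0.0455]
tcp_rot: [[0.983, -0.186, 0.001], [-0.186, -0.983, -0.0], [0.001, 0.0, -1.0]]
force: [-0.4, 0.0, -0.5]
opening: 0.568
grasp_force: 31.2
```

Call:
move_arm([
  [0.006,0,0,0,0,0,0],
  [0.012,0,0,0,0,0,0],
  [0.018,0,0,0,0,0,0],
  [0.024,0,0,0,0,0,0],
  [0.03,0,0,0,0,0,0],
  [0.036,0,0,0,0,0,0],
  [0.04,0,0,0,0,0,0],
  [0.044,0,0,0,0,0,0],
  [0.048,0,0,0,0,0,0],
  [0.052,0,0,0,0,0,0],
])

```text
time_s: 9.32
position: [0.5524, -0.1058, 0.0454]
tcp_rot: [[0.983, -0.185, -0.016], [-0.185, -0.983, 0.005], [-0.016, -0.002, -1.0]]
force: [-13.0, 1.5, 12.9]
opening: 0.57
grasp_force: 36.2
```

Call:
move_arm([
  [0.004,0,0,0,0,0,0],
  [0.008,0,0,0,0,0,0],
  [0.012,0,0,0,0,0,0],
  [0.016,0,0,0,0,0,0],
  [0.02,0,0,0,0,0,0],
  [0.02,0,0,0,0,0,0],
  [0.02,0,0,0,0,0,0],
  [0.02,0,0,0,0,0,0],
])

```text
time_s: 9.98
position: [0.5591, -0.107, 0.0454]
tcp_rot: [[0.983, -0.185, -0.014], [-0.185, -0.983, 0.005], [-0.015, -0.002, -1.0]]
force: [-11.5, 2.3, 12.5]
opening: 0.567
grasp_force: 35.8
```

Run:
```python
from h import *
np.set_printoptions(precision=4,suppress=True)
J=[.5721,-.1104,-.1874]
rel(W(J,[[0,0,.0455]])[0],-10.74)
```

```text
yaw -10.74 [ 0.0447  0.0032 -0.0009] [-0.0006  0.0047  0.0004]
yaw 169.26 [ 0.0447  0.0032 -0.0009] [-0.0073 -0.0009 -0.9996]
now [ 0.5591 -0.107   0.0454] [-11.5081   2.3111  12.4856] [-22.0461  42.0078  97.2512  -0.0904  41.5843  78.6956] 0.5667464877694864 35.81780224107206
```

Friction from the fingertips and plate nose pressing on the boards is taking the push. I'll relieve the downward load.

Call:
move_arm([
  [0,0,-0.002,0,0,0,0],
  [0,0,-0.004,0,0,0,0],
  [0,0,-0.006,0,0,0,0],
  [0,0,-0.006,0,0,0,0],
  [0,0,-0.006,0,0,0,0],
])

```text
time_s: 10.4
position: [0.565, -0.1087, 0.0463]
tcp_rot: [[0.983, -0.185, -0.002], [-0.185, -0.983, 0.001], [-0.002, -0.001, -1.0]]
force: [-1.8, 1.9, -3.4]
opening: 0.563
grasp_force: 30.0
```

Run:
```python
from h import *
np.set_printoptions(precision=4,suppress=True)
J=[.5721,-.1104,-.1874]
rel(W(J,[[0,0,.0455]])[0],-10.74)
s=cap('side');t=cap('top')
o=np.zeros((600,800,3),np.uint8)
o[:300,:450]=cv2.resize(s['image'][185:275,270:405],(450,300),interpolation=cv2.INTER_CUBIC)
o[:,450:]=cv2.resize(t['image'][150:270,275:345],(350,600),interpolation=cv2.INTER_CUBIC)
cv2.imwrite('pics/s4.png',o)
```

```text
yaw -10.74 [0.0245 0.0013 0.0026] [-0.0002  0.0007  0.0003]
yaw 169.26 [0.0245 0.0013 0.0026] [-0.0011 -0.0003 -0.9997]
now [ 0.565  -0.1087  0.0463] [-1.7791  1.9461 -3.4292] [-22.0186  42.0311  96.8784   0.0218  41.2176  78.654 ] 0.5634348593345624 29.99130517244339
```

View pics/s4.png

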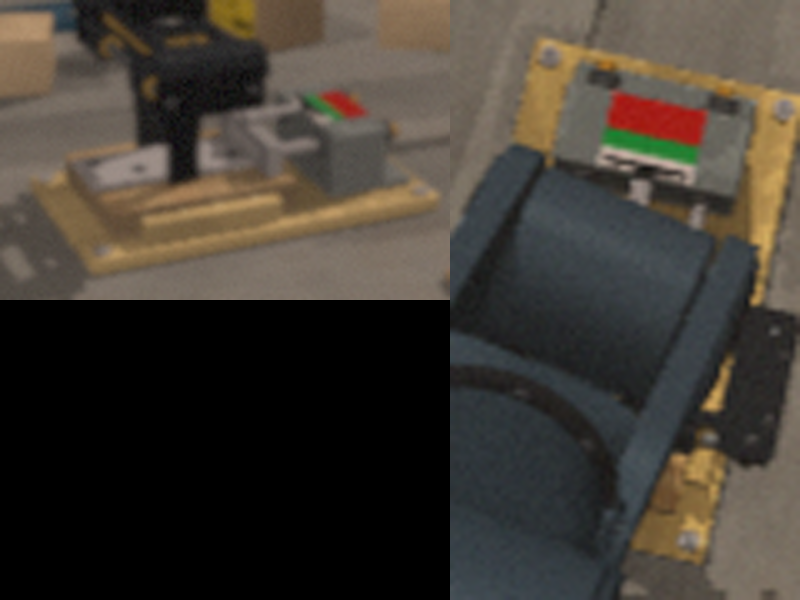

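The side view shows the plate on the boards with its end at the stop bar. In the top view the pointer sits in the white, just before the green (crop 640,160), so about 4 mm of travel. Pushing on in steps.

Call:
move_arm([
  [0.004,0,0,0,0,0,0],
  [0.008,0,0,0,0,0,0],
  [0.012,0,0,0,0,0,0],
  [0.016,0,0,0,0,0,0],
  [0.02,0,0,0,0,0,0],
  [0.024,0,0,0,0,0,0],
  [0.024,0,0,0,0,0,0],
  [0.024,0,0,0,0,0,0],
  [0.024,0,0,0,0,0,0],
])

```text
time_s: 11.25
position: [0.5707, -0.1098, 0.0464]
tcp_rot: [[0.983, -0.186, -0.005], [-0.186, -0.983, 0.002], [-0.005, -0.001, -1.0]]
force: [-5.2, 3.5, -3.6]
opening: 0.568
grasp_force: 30.0
```

```bash
cat >> h.py <<'E'
def look(fn):
    rel(W([.5721,-.1104,-.1874],[[0,0,.0455]])[0],-10.74)
    s=cap('side');t=cap('top')
    o=np.zeros((600,800,3),np.uint8)
    o[:300,:450]=cv2.resize(s['image'][185:275,270:405],(450,300),interpolation=cv2.INTER_CUBIC)
    o[300:,:450]=cv2.resize(s['image'][205:235,335:380],(450,300),interpolation=cv2.INTER_CUBIC)
    o[:400,450:]=cv2.resize(t['image'][165:205,295:330],(350,400),interpolation=cv2.INTER_CUBIC)
    cv2.imwrite(fn,o)
    # brightness profile along jig x on scale
    g=cv2.cvtColor(t['image'],cv2.COLOR_BGR2HSV)
    for x in np.arange(.098,.134,.002):
        P=proj(t,W([.5721,-.1104,-.1874],[[x,y,.062] for y in(-.008,-.004,0,.004,.008)])).astype(np.float32)
        q=cv2.remap(t['image'],P[:,0:1],P[:,1:2],cv2.INTER_LINEAR).reshape(-1,3).mean(0);print(round(x*1e3),q.round(),end=' ')
    print()
E
python3 - <<'E'
from h import *
look('pics/s5.png')
E
```

```text
yaw -10.74 [0.005  0.001  0.0031] [-0.0002  0.0015  0.0003]
yaw 169.26 [0.005  0.001  0.0031] [-2.400e-03 -3.000e-04 -9.997e-01]
now [ 0.57069502 -0.10983852  0.04643938] [-5.1847122   3.52790461 -3.62919693] [-2.18978129e+01  4.23212412e+01  9.58800933e+01 -2.08102137e-02
  4.20753104e+01  7.88086011e+01] 0.5683071051007361 29.995116591453552
98 [110. 118. 130.] 100 [102. 109. 121.] 102 [79. 86. 95.] 104 [69. 76. 84.] 106 [64. 70. 78.] 108 [49. 61. 56.] 110 [44. 86. 41.] 112 [ 48. 118.  37.] 114 [ 49. 125.  36.] 116 [ 49. 123.  38.] 118 [41. 98. 72.] 120 [ 28.  55. 135.] 122 [ 25.  35. 161.] 124 [ 23.  30. 165.] 126 [ 23.  29. 165.] 128 [ 23.  30. 165.] 130 [ 24.  30. 165.] 132 [ 22.  28. 164.]
```

View pics/s5.png

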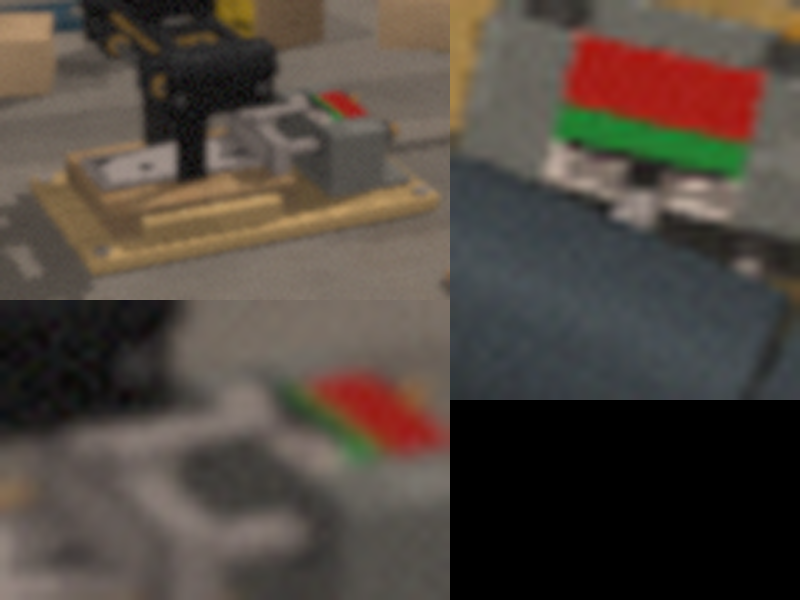

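The pointer stands at the front edge of the green (centre about x = 107 on the scale), giving about 8 mm travel and about 6 N. Another 6 mm is needed.

Call:
move_arm([
  [0.004,0.001,0,0,0,0,0],
  [0.008,0.001,0,0,0,0,0],
  [0.012,0.001,0,0,0,0,0],
  [0.016,0.001,0,0,0,0,0],
  [0.02,0.001,0,0,0,0,0],
  [0.024,0.001,0,0,0,0,0],
  [0.024,0.001,0,0,0,0,0],
  [0.024,0.001,0,0,0,0,0],
  [0.024,0.001,0,0,0,0,0],
])

```text
time_s: 12.1
position: [0.5754, -0.1107, 0.046]
tcp_rot: [[0.983, -0.185, -0.01], [-0.185, -0.983, 0.003], [-0.01, -0.001, -1.0]]
force: [-9.0, 2.1, -1.8]
opening: 0.567
grasp_force: 30.0
```

Run:
```python
from h import *
look('pics/s6.png')
```

```text
yaw -10.74 [-0.011   0.001   0.0018] [-0.0004  0.0032  0.0003]
yaw 169.26 [-0.011   0.001   0.0018] [-5.000e-03 -7.000e-04 -9.997e-01]
now [ 0.57541204 -0.1107182   0.04601704] [-8.95710493  2.1283563  -1.771605  ] [-2.17932764e+01  4.26579148e+01  9.49318311e+01 -5.08734633e-02
  4.29901730e+01  7.89249974e+01] 0.5668119885158536 29.99940186738968
98 [78. 77. 76.] 100 [100. 104. 110.] 102 [123. 131. 145.] 104 [130. 139. 153.] 106 [ 99. 107. 118.] 108 [63. 75. 75.] 110 [43. 59. 48.] 112 [34. 50. 37.] 114 [37. 69. 36.] 116 [ 46. 106.  40.] 118 [42. 97. 74.] 120 [ 29.  55. 135.] 122 [ 23.  33. 160.] 124 [ 23.  29. 164.] 126 [ 23.  29. 165.] 128 [ 21.  27. 164.] 130 [ 21.  28. 164.] 132 [ 23.  29. 165.]
```

View pics/s6.png

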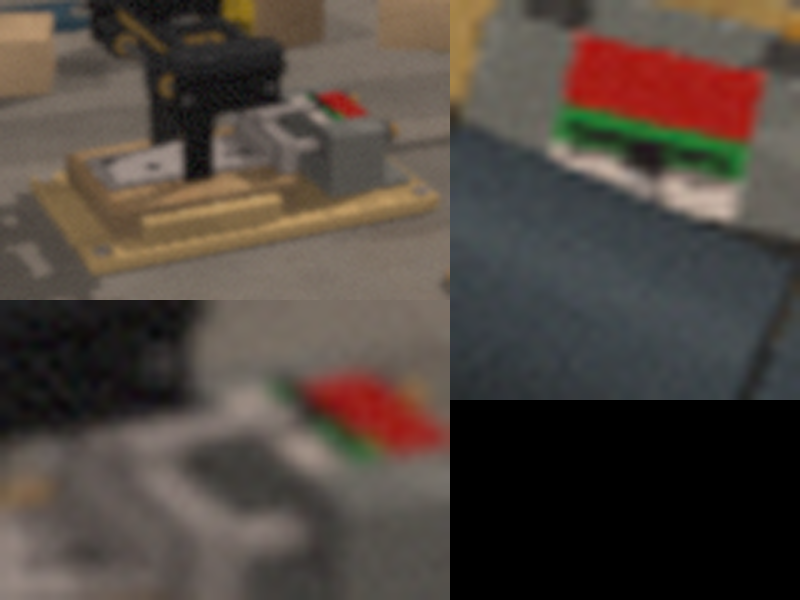

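Pointer in the green, centre about 112 on the scale: roughly 13 mm travel and 9 N, which agree. A short hold to check it is steady, then hand in.

Call:
move_arm([
  [0,0,0,0,0,0,0],
  [0,0,0,0,0,0,0],
  [0,0,0,0,0,0,0],
  [0,0,0,0,0,0,0],
  [0,0,0,0,0,0,0],
  [0,0,0,0,0,0,0],
])

```text
time_s: 12.7
position: [0.5754, -0.1107, 0.046]
tcp_rot: [[0.983, -0.185, -0.01], [-0.185, -0.983, 0.003], [-0.01, -0.001, -1.0]]
force: [-8.8, 3.0, -2.6]
opening: 0.567
grasp_force: 30.0
```

Run:
```python
from h import *
s=bot.read_state();print(s['position'],s['force'],s['grasp_force'])
f=np.array(s['force']);print(f[:2]@[.983,-.186])
if -13<f[:2]@[.983,-.186]<-6.5: print(workorder.hand_in())
```

```text
[ 0.57538729 -0.11069715  0.04601472] [-8.78945567  3.00856062 -2.6265285 ] 29.999174773693085
-9.199627193970581
the job is handed in; nothing more can be done
None
```

I handed the job in with the plate still gripped (30 N) and pressed against the stop on the boards: pointer in the green at about 13 mm travel, about 9 N on the stop and steady; the judge's result was not shown.

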